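# Stow the lighter, then uncap a gas cylinder of unknown thread

## Task

Before the gas cylinder is opened, put the long gas lighter flat into the partly open drawer of the low wooden drawer unit and let go of it. Then unscrew the flat-topped cap (not the domed one) from its cylinder: nobody knows whether its thread is ordinary or reverse, so feel gently one way and, if it will not go, the other, without wrenching the cylinder round in its rubber seat. Finish while still holding that cap in the gripper, upright, still and a good five centimetres above where it was; leave the domed cap on its cylinder and the other things on the worktop where they are.

Things in the scene. Friction and masses are not known exactly. Their poses are not given: they have to be found in the camera images.
- flat_cap: the cap to take off: black plastic, twelve-sided, FLAT top, 44 mm across flats, 32 mm tall, 60 g, hollow; origin: centre of its underside, 120 mm above the worktop when seated, z up. A short quick thread, ordinary (loosens anticlockwise seen from above) or reverse (clockwise), by chance. Turned the right way it goes lightly without rising and is free after 0.95 rad
- dome_cap: the cap to leave: the same black twelve-sided cap but with a dome on top, 48 mm tall in all, on the other cylinder. Origin: centre of its underside, 120 mm above the worktop
- rack: fixed dark steel plate 100 x 240 x 12 mm; origin: centre of its underside. The two cylinders stand on it in rubber seats, axes at own y = +65 and -65 mm; which cap is at which end varies. Cylinders: plain aluminium, 76 mm in diameter, shoulders narrowing from 86 mm above the worktop to a 20 mm neck at 110 mm
- cylinder_1 (a joint): turn of one of the two cylinders in its rubber seat (rad, 0 at the start, positive anticlockwise from above; either place). It sits still below about 0.8 N m (the free cap turns at under 0.3) and is wrenched round above that, as by a hard grip forced the wrong way; a cylinder must stay within 0.5 rad
- cylinder_2 (a joint): the same for the other cylinder
- lighter: long black gas lighter lying on the worktop, 269 x 25 x 16 mm, 85 g. Origin: underside, middle of its length; long axis = own y. Its body, 22 mm wide and 16 mm thick (middle at own x = +1 mm), runs from y = -134 to +13 mm, a 10 mm tube from there to +134 mm. Weight centred near y = -40 mm: grasp there across the width
- unit: fixed low drawer unit of light wood, 240 mm deep (x), 360 mm wide (y), 85 mm high; origin: centre of its underside; its front (own x = -120 mm) faces the robot
- unit_drawer0 (a joint): how far the drawer stands open (m), sliding towards own -x of the unit; it starts 0.13 to 0.15 m open and slides with light friction (1 N)
- drawer_floor (a point): centre of the drawer's inner floor, 22 mm above the worktop; moves with the drawer, axes as the unit's. Walls rise 41 mm above it, the front panel 51 mm. Inside 318 mm wide (y), x from -98 to +98 mm; open from above only from x = -98 mm back to (drawer opening - 118 mm), 0.11 to 0.13 m
- glass_dish: ribbed clear glass dish, 98 mm across, 48 mm tall; leave alone
- eraser: pink eraser 18 x 40 x 11 mm; leave alone
- battery: battery lying, 15 x 50 x 15 mm; leave alone
- tape: roll of tape lying, 96 mm across, 25 mm high; leave alone
- flat_cap_grip (a point): on the cap's axis 20 mm above its underside, a good height to grip. Any turn of 1.05 to 1.9 rad the right way frees the cap to be lifted straight up; a stop ends the turn at about 2 rad. The wrong way it meets a hard stop after 0.05 to 0.35 rad. Lifted before it is freed, it is held fast after 2 mm of play
Mind the look-alikes: they are no part of the job. Leave any purple or white look-alike of the flat_cap alone.

How it is judged:
By the outcome, as a careful person would: the job done as asked, in the order asked, and still so for the second after the job is handed in, while the arm keeps its last pose, push and grip.
It also fails if it takes over 61 s, if anything falls off the work surface, if the arm or the gripper's body presses on something with over 40 N, if the wrist force passes 120 N, or if a joint passes its speed limit or range.

## Robot

A 7-joint arm with a two-finger parallel gripper is mounted at the origin on a cart in front of the work surface, level with it; the furniture and walls round the work are solid. World frame = base frame: x ahead of the robot, y to its left, z up, the work surface at z = 0. Lengths are in mm, angles in rad, forces in N, time in s.
With the tool pointing down it reaches from about 400 to 900 mm from the base axis. Payload 5.5 kg.
Tool frame: the origin (TCP) lies between the finger pads; the fingertips stand 19 mm ahead of it and the grasp point (between the pads) is the TCP; z points along the fingers, y is the direction in which the jaws open and shut (so a half turn about z gives the same grasp; the last joint's range is limited). The gripper opens to 85 mm and grips with 20 to 120 N. Pads are 22 mm wide; open, the fingers measure 114 mm over their backs; the gripper's body (76 mm by 85 mm) begins 54 mm behind the grasp point. The pads swing forward as they close: fully open they stand 13 mm farther back than shut.
Start: joints at [-0.885, 0.501, -0.427, 1.55, 0.221, 1.138, -0.21], TCP at [266.669, 592.779, 250.31] pointing down, gripper open.
Joint ranges: [-2.88, 2.88], [-0.31, 2.03], [-1.54, 1.56], [0.2, 2.42], [-1.41, 4.55], [0.19, 2.02], [-2.57, 2.57]. Speed limits (rad/s): [2.57, 2.57, 3.14, 3.14, 3.14, 3.14, 3.14].

## Interface

Orientations are given as a unit quaternion [w, x, y, z].
In Python, from cell import sensors, cams, robot, models gives the robot as it stands.
- The arm moves only by the tool carry_out, never from a script. Its argument "increments" is one flat list of numbers, 7 for each row, row after row: the shift along the tool's x, y, z in m, then the turn, a rotation vector about the tool's x, y, z in rad, then the closure in counts, from 0 (fully open) to 255 (shut). A call has 1 to 8 rows; each row is the pose to reach, as a shift and turn from the pose measured when the call began, along the tool's axes at that moment; what a row does not reach only later rows make up. A row lasts 1/8 s, in which the tool goes at most 62.5 mm and 10.7 degrees, less where a joint would pass 70% of its speed; a pose out of reach is approached as far as the arm can. A call with a gripper value outside its range is refused whole. The fingers move at their own pace and stop on an object; "squeeze" is the grip in N (left out, the last holds). Time passes only in rows, so rows that repeat a pose let the fingers close. It gives the time, the measured TCP pose, the force and the opening at its end, in the units of the state.
- sensors.get_obs(): the state, without advancing time (a new reading comes with each control period).
- cams.read_camera(name): name is "scene" or "side" or "wrist"; returns (picture, depth): 400x640x3 uint8, red, green, blue; 400x640 float32, mm along the optical axis (not along the pixel's ray), 0 where there is no reading.
- cams.camera_model(name): a dict with "fx", "fy", "cx", "cy" (pixels), "eye" and "rotation" of the camera in the world; the wrist camera has in their place "T_tool_cam" (4x4, takes a point from camera to tool coordinates, whose origin is the TCP and whose axes are the flange's). Camera axes: x right, y up, looking along -z (the intrinsics and any distortion apply to the point x, -y, -z); pixel columns grow to the right and rows downward; lengths in mm; the calibration is good to about 2 mm. A picture is of the moment at which its call begins: read the wrist's pose just before it. camera_model takes no time and is no camera call.
- robot.hand_in(): hands the job in, once; it reports no verdict.
Trained networks look in the newest picture that a camera, given by its name, has taken for a name from the list of things; names that differ only in an ending like _2 or _b are one class to them, and where a whole thing is asked for, a point or a joint stands for the part that bears it (a point fixed in the world has none). Each returns a list of dicts, best first, with "p" (0 to 1); they miss things now and then, are a little off and sometimes report something else, mostly with a low value. They report only what shows in the picture. A call takes as long as a camera call. They do not tell look-alikes from the thing itself.
- models.trace(camera, target): "mask" (400x640 bool, what is visible of it) and "extent" ([left, top, right, bottom] in pixels, round what is visible of it).
The state is a dict: "t": time; "q": joint angles; "joint_vel": joint speeds; "tau": joint torques, N m; "tcp_pos": TCP position; "eef_rot": TCP orientation; "ft_force": force on the tool from outside, world axes, zero at the start; "ft_torque": the same for the moment, N m; "width": finger opening in mm.
Only numpy, scipy, OpenCV 4.12 (cv2) and the standard library are available. Lean on these libraries where they do the work, as an engineer would, in place of code of your own. Each camera call takes 0.05 s, during which the arm holds its last target.

## Working session

There is one attempt and no reset: what is moved stays moved. The work goes in short steps, Python scripts to look and compute and a tool call to move; the robot and the scene stay as the last step left them, time stands still between calls to the robot, and variables do not carry over. Pictures are saved under pics/ and viewed, and the job is handed in when it is done.

Besides the shell and the picture viewer there is one more tool, called after ">>>" as name(argument=value, ...) on one line, values as JSON. carry_out: Moves the arm, as the interface text tells. Its arguments: {"type":"object","properties":{"increments":{"type":"array"},"squeeze":{"type":"number"}},"required":["increments"]}

```bash
ls; mkdir -p pics; python3 - <<'E'
from cell import sensors,cams
import cv2
print(sensors.get_obs())
for n in ["scene","side","wrist"]:
    im,d=cams.read_camera(n); cv2.imwrite(f"pics/{n}0.png",im[:,:,::-1]); m=cams.camera_model(n); print(n,m)
E
```

```text
pics
{'t': 0.0, 'q': array([-0.88481539,  0.50184265, -0.4267738 ,  1.5514768 ,  0.22082233,
        1.13829348, -0.2103228 ]), 'joint_vel': array([ 0.00012807,  0.00157771,  0.0008314 , -0.00170713,  0.0002937 ,
        0.00045213,  0.00128759]), 'tau': array([ 2.86510558e-04, -5.69520342e+01, -5.81608057e+00, -2.80938721e+01,
        1.06058115e-02,  1.21381588e-02, -1.13859736e-05]), 'tcp_pos': array([266.47658575, 592.13424658, 249.24988686]), 'eef_rot': array([-2.22769633e-04,  2.09804120e-01,  9.77742947e-01, -9.54400185e-04]), 'ft_force': array([0.37245051, 0.24631568, 1.04563891]), 'ft_torque': array([-0.01583192,  0.03977937, -0.00650557]), 'width': 85.44859786308339}
scene {'fx': 484.70685154377, 'fy': 484.70685154377, 'cx': 323.8291606864724, 'cy': 207.2958653133697, 'eye': array([-308.3368334 , 1405.56625622,  887.42556906]), 'rotation': array([-0.24817822, -0.15354806,  0.50191386,  0.81419472])}
side {'fx': 471.00461440328127, 'fy': 471.00461440328127, 'cx': 312.6446968889636, 'cy': 191.9044707917656, 'eye': array([  19.97163723, -859.27851516,  957.10512262]), 'rotation': array([ 0.87010802,  0.43421461, -0.09605032, -0.21247125])}
wrist {'fx': 277.2989992367283, 'fy': 277.2989992367283, 'cx': 320.07163498463984, 'cy': 199.1570109568107, 'T_tool_cam': array([[ 8.16066525e-04,  9.52279002e-01,  3.05227844e-01,
         7.81850812e+01],
       [ 9.99999590e-01, -8.96872168e-04,  1.24517940e-04,
        -5.42052264e-01],
       [ 3.92326178e-04,  3.05227618e-01, -9.52279343e-01,
        -1.22879417e+02],
       [ 0.00000000e+00,  0.00000000e+00,  0.00000000e+00,
         1.00000000e+00]])}
```

View pics/scene0.png

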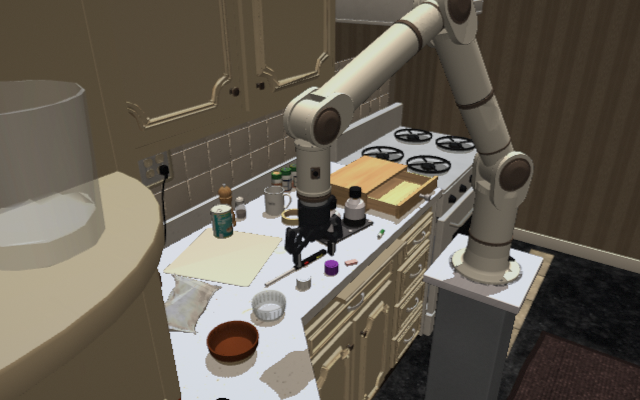

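View pics/side0.png

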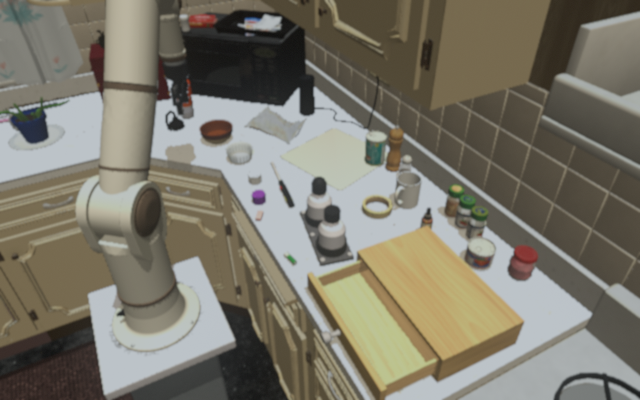

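View pics/wrist0.png

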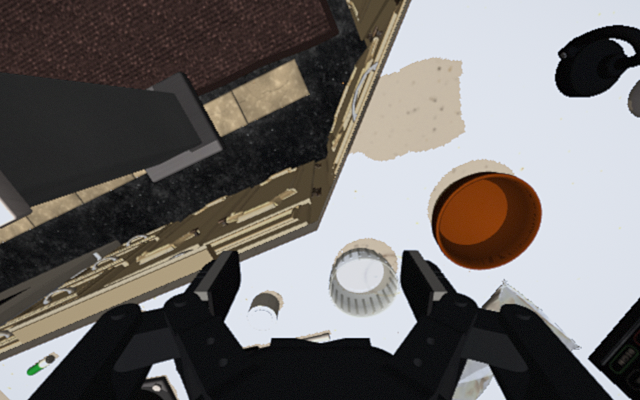

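```bash
cat > h.py <<'E'
import numpy as np,cv2
from cell import sensors,cams,models,robot
from scipy.spatial.transform import Rotation as R
def rq(q): q=np.asarray(q); return R.from_quat([q[1],q[2],q[3],q[0]]).as_matrix()
def cloud(name,d,obs=None):
    m=cams.camera_model(name); v,u=np.mgrid[0:400,0:640]
    P=np.stack([(u-m['cx'])/m['fx']*d,-(v-m['cy'])/m['fy']*d,-d],-1).astype(float)
    if 'eye' in m: W=P@rq(m['rotation']).T+m['eye']
    else:
        T=m['T_tool_cam']; P=P@T[:3,:3].T+T[:3,3]; W=P@rq(obs['eef_rot']).T+obs['tcp_pos']
    W[d<=0]=np.nan; return W
def crop(im,l,t,r,b,s,fn): cv2.imwrite(fn,cv2.resize(im[t:b,l:r,::-1],None,fx=s,fy=s,interpolation=cv2.INTER_CUBIC))
E
python3 - <<'E'
from h import *
im,d=cams.read_camera("side"); W=cloud("side",d); np.savez("side0.npz",im=im,d=d,W=W)
crop(im,240,150,400,280,5,"pics/c1.png")
for n in ["flat_cap","dome_cap","lighter","unit","unit_drawer0","rack"]:
    for r in models.trace("side",n)[:4]:
        P=W[r['mask']]; P=P[~np.isnan(P[:,0])]
        print(n,round(r['p'],2),r['extent'],r['mask'].sum(),np.median(P,0).round(),np.percentile(P,2,0).round(),np.percentile(P,98,0).round())
        if r['p']>.3: np.save(f"m_{n}.npy",r['mask'])
        
E
```

```text
flat_cap 0.75 [253.5, 188.9, 264.7, 207.1] 162 [396. 300.  30.] [377. 289.   5.] [416. 327.  38.]
flat_cap 0.6 [249.5, 168.1, 263.5, 186.0] 175 [424. 411.  28.] [406. 398.   1.] [447. 441.  38.]
flat_cap 0.52 [323.9, 204.9, 344.6, 223.2] 259 [494. -10. 150.] [477. -22. 125.] [516.  19. 155.]
dome_cap 0.52 [312.8, 174.5, 327.6, 196.3] 269 [519. 115. 150.] [504. 104. 110.] [543. 138. 169.]
dome_cap 0.42 [286.0, 254.7, 296.1, 263.8] 67 [374.  15.  14.] [368.  -7.   1.] [389.  36.  19.]
lighter 0.57 [271.1, 161.9, 295.5, 209.2] 246 [489. 306.  15.] [470. 229.   6.] [519. 483.  20.]
lighter 0.44 [311.8, 172.7, 325.0, 194.8] 254 [519. 115. 151.] [504. 104.   2.] [633. 276. 169.]
lighter 0.21 [306.3, 259.5, 439.1, 398.2] 9431 [ 441. -303.   24.] [ 357. -452.   19.] [ 531. -126.   74.]
unit 0.9 [305.7, 223.1, 524.9, 400.0] 22216 [ 531. -327.   78.] [ 359. -472.   18.] [ 724. -124.   88.]
unit_drawer0 0.67 [307.3, 260.7, 433.7, 399.2] 9479 [ 440. -302.   24.] [ 357. -452.   19.] [ 531. -126.   74.]
rack 0.63 [301.1, 211.0, 352.3, 266.3] 536 [478. -26.  12.] [444. -60.   4.] [535. 166.  18.]
```

View pics/c1.png

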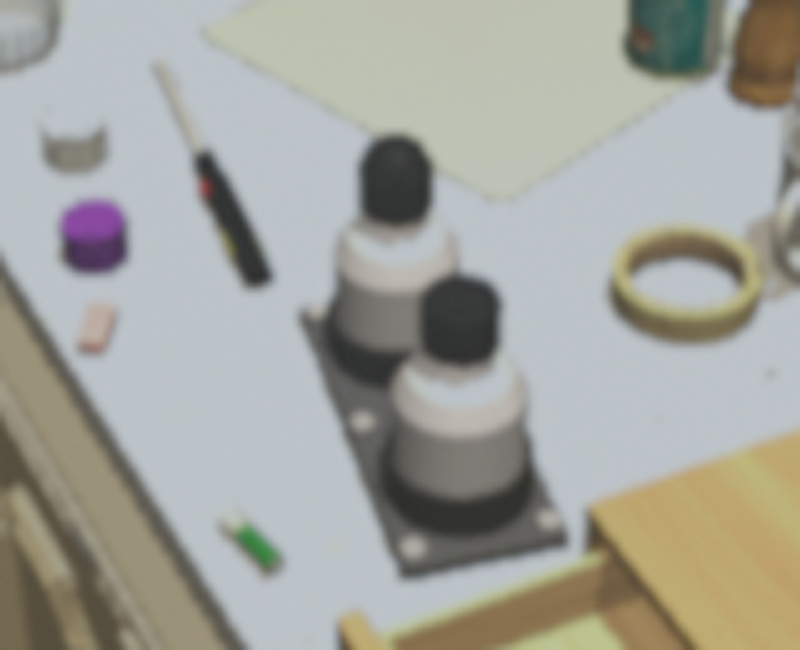

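Candidates for the flat cap in the side view: white (256,178), purple (259,197), domed black (319,185; top z≈168), flat black (333,213; top z≈153). The crop shows the near black one at (333,213) is flat-topped, so that one is the target. The lighter's body runs from (281,181) to (292,206), with its tube to (272,163).

```bash
python3 - <<'E'
from h import *
z=np.load("side0.npz"); im,W=z['im'],z['W']
u,v=np.meshgrid(np.arange(640),np.arange(400))
# caps: points in column regions, dark
for nm,(l,t,r,b) in dict(flat=(320,200,348,226),dome=(308,170,330,198)).items():
    M=(u>=l)&(u<r)&(v>=t)&(v<b)&(W[...,2]>118)&(W[...,2]<175)&(im.max(2)<90)
    P=W[M]; zt=np.percentile(P[:,2],99)
    print(nm,M.sum(),zt); T=P[P[:,2]>146]; print(' top',len(T),T.mean(0),T.min(0),T.max(0))
# lighter
M=(u>265)&(u<300)&(v>158)&(v<212)&(W[...,2]>8)&(W[...,2]<30)
P=W[M]; print(len(P))
c=np.median(P,0);_,s,Vt=np.linalg.svd(P[:,:2]-P[:,:2].mean(0),full_matrices=False);a=Vt[0]; 
pr=(P[:,:2]-P[:,:2].mean(0))@a; print(P.mean(0),a,pr.min(),pr.max(),P[pr.argmin()],P[pr.argmax()],np.percentile(P[:,2],[5,50,95]))
D=(im.max(2)<70)&M; B=W[D]; print('body',len(B),B.mean(0),B[B[:,1].argmin()],B[B[:,1].argmax()])
# drawer/unit
for (x,y) in [(310,280),(330,300),(350,320),(360,260),(435,350),(395,390),(430,232),(520,320),(370,330),(316,275),(352,276),(380,385),(432,360)]: print((x,y),W[y,x].round(1))
crop(im,290,215,530,400,3.3,"pics/c2.png")
i2,d2=cams.read_camera("scene"); crop(i2,250,150,450,300,4,"pics/c3.png"); np.savez("scene0.npz",im=i2,W=cloud("scene",d2))
for n in ["lighter","flat_cap"]:
    for r in models.trace("scene",n)[:3]:
        P=cloud("scene",d2)[r['mask']]; print(n,r['p'],r['extent'],np.nanmedian(P,0).round())
E
```

```text
flat 228 155.45804226930267
 top 126 [495.20987265  -4.9496302  152.15368185] [476.14589388 -22.52222432 146.18223219] [516.24733977  16.63780548 156.12464277]
dome 194 169.22839397937403
 top 110 [519.77856269 115.14645849 158.45391543] [505.0230127  102.62991298 146.35473807] [538.71268661 128.45218444 170.08770609]
245
[494.45724832 326.37276632  14.3357447 ] [-0.20576265 -0.97860193] -169.10874149907602 102.5953933447625 [519.63808592 493.88466373  13.67297775] [472.21615831 226.21047867  11.99018036] [ 9.23102125 14.68222157 19.2860207 ]
body 86 [484.93270484 282.95657289  16.01481206] [481.29600878 230.83736403   9.36452771] [494.06063483 354.19812186  17.44218013]
(310, 280) [ 365.7 -130.6   68.5]
(330, 300) [ 378.7 -211.2   70.4]
(350, 320) [ 411.3 -252.6   22.8]
(360, 260) [ 515.1 -125.9   63.8]
(435, 350) [ 503.8 -443.8   86.6]
(395, 390) [ 405.1 -449.7   19.3]
(430, 232) [ 727.1 -142.9   86.2]
(520, 320) [ 721.1 -469.4   84.8]
(370, 330) [ 439.1 -298.4   21.2]
(316, 275) [415.2 -65.5  -0.6]
(352, 276) [ 489.7 -130.5   20.1]
(380, 385) [ 363.4 -449.4   70.8]
(432, 360) [ 496.8 -448.1   61.3]
lighter 0.81 [263.8, 249.1, 328.0, 286.1] [493. 332.  13.]
flat_cap 0.56 [295.6, 277.0, 310.2, 291.9] [423. 435.  28.]
flat_cap 0.47 [349.8, 182.3, 363.3, 200.8] [495.  15. 145.]
```

View pics/c2.png

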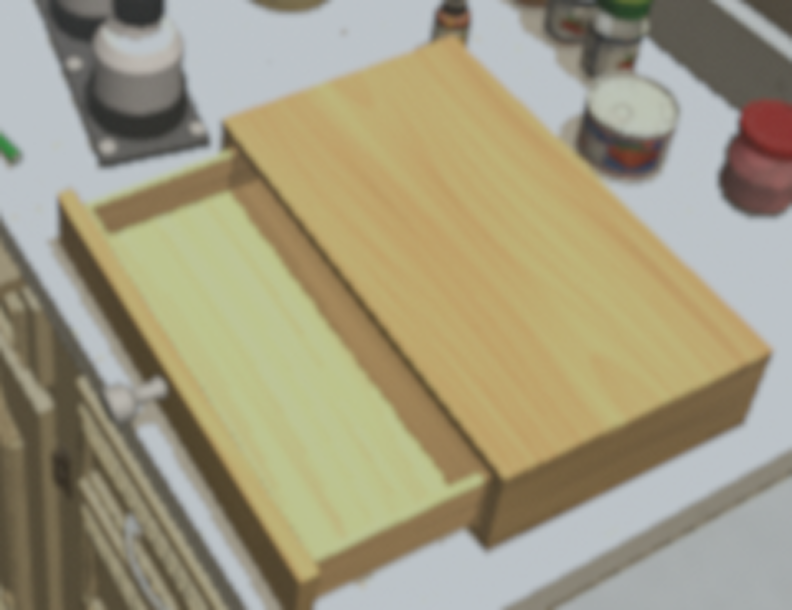

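View pics/c3.png

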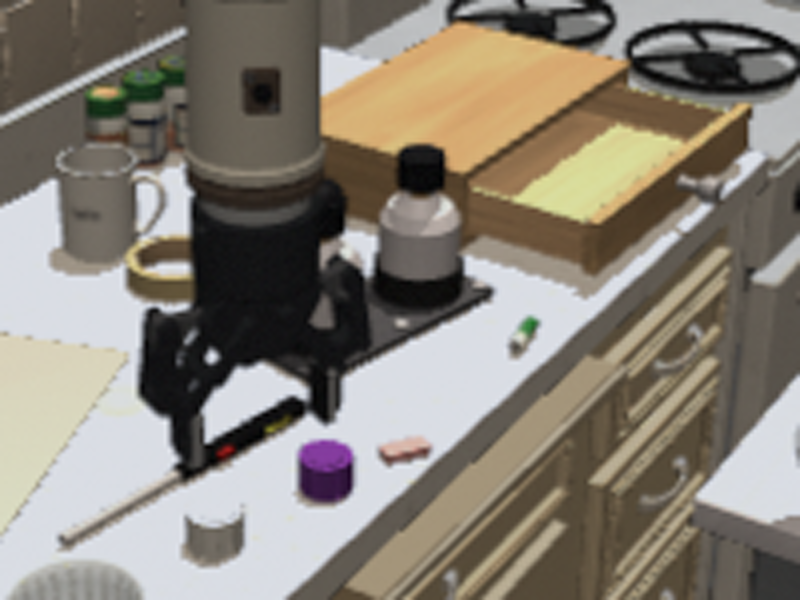

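```bash
python3 - <<'E'
from h import *
S={k:np.load(k+"0.npz") for k in("side","scene")}
im,W=S['scene']['im'],S['scene']['W']; u,v=np.meshgrid(np.arange(640),np.arange(400))
for k in S:
    W=S[k]['W']; M=(W[...,2]>7)&(W[...,2]<30)&(W[...,0]>440)&(W[...,0]<545)&(W[...,1]>205)&(W[...,1]<510)
    P=W[M]; 
    for lo,hi in [(220,250),(250,290),(290,330),(330,355),(355,420),(420,490)]:
        Q=P[(P[:,1]>lo)&(P[:,1]<hi)]; print(k,lo,len(Q),Q.mean(0).round(1),np.percentile(Q[:,0],[5,95]).round())
    print(P[:,1].min(),P[:,1].max())
# unit
W=S['side']['W']
T=W[(W[...,2]>80)&(W[...,2]<92)&(W[...,0]>470)&(W[...,0]<760)&(W[...,1]<-100)&(W[...,1]>-500)]
r=cv2.minAreaRect(T[:,:2].astype(np.float32)); print('top',r,cv2.boxPoints(r))
F=W[(W[...,2]>15)&(W[...,2]<28)&(W[...,0]>340)&(W[...,0]<560)&(W[...,1]<-100)&(W[...,1]>-470)]
r=cv2.minAreaRect(F[:,:2].astype(np.float32)); print('floor',r,cv2.boxPoints(r))
F=W[(W[...,2]>65)&(W[...,2]<78)&(W[...,0]>340)&(W[...,0]<400)&(W[...,1]<-100)&(W[...,1]>-480)]
r=cv2.minAreaRect(F[:,:2].astype(np.float32)); print('front',r,cv2.boxPoints(r))
W2=S['scene']['W']
for W_ in (W,W2):
  C=W_[(W_[...,2]>146)&(W_[...,2]<158)&(np.abs(W_[...,0]-495)<40)&(np.abs(W_[...,1])<40)]
  print('cap',len(C),cv2.minEnclosingCircle(C[:,:2].astype(np.float32)),C.mean(0))
E
```

```text
side 220 38 [479.4 235.7  14.2] [470. 489.]
side 250 59 [482.8 269.1  14.9] [473. 494.]
side 290 49 [488.7 309.9  15.9] [481. 500.]
side 330 28 [494.4 340.7  15.4] [484. 504.]
side 355 44 [493.2 387.9  13.9] [442. 509.]
side 420 33 [511.9 455.3  12. ] [497. 522.]
213.40069655297793 493.88466373331084
scene 220 22 [479.1 241.6  15.2] [470. 490.]
scene 250 55 [482.8 271.1  15.6] [475. 493.]
scene 290 55 [489.3 310.4  15.1] [480. 500.]
scene 330 28 [491.4 339.3  14.3] [483. 501.]
scene 355 53 [501.6 387.9  12.2] [492. 510.]
scene 420 64 [504.3 453.6  12.1] [441. 521.]
230.94143149983256 497.551217714258
top ((621.0675048828125, -291.4185485839844), (364.68756103515625, 229.33462524414062), 88.16718292236328) [[ 500.62692 -470.00162]
 [ 729.8442  -477.33646]
 [ 741.50806 -112.83548]
 [ 512.29083 -105.50064]]
floor ((461.7493896484375, -289.37298583984375), (357.82830810546875, 203.2050018310547), 88.6297378540039) [[ 355.89752 -465.80634]
 [ 559.0444  -470.66565]
 [ 567.60126 -112.93964]
 [ 364.4544  -108.08032]]
front ((377.3771667480469, -283.578857421875), (43.20876693725586, 357.20703125), 0.16346509754657745) [[ 355.2633  -105.0377 ]
 [ 356.2824  -462.2433 ]
 [ 399.49103 -462.12003]
 [ 398.47192 -104.91443]]
cap 161 ((499.83966064453125, 0.1724557876586914), 25.905847549438477) [497.57107795  -2.01194831 152.15228722]
cap 66 ((503.0526428222656, 4.967172622680664), 25.754352569580078) [498.85099406   6.80040407 152.5599742 ]
```

```bash
cat >> h.py <<'E'
def plan(x,y,z,jaw=None):
    """world target, jaw angle deg of tool y; prints tool shift m & rotvec, tool down"""
    o=sensors.get_obs(); A=rq(o['eef_rot']); d=A.T@(np.array([x,y,z])-o['tcp_pos'])/1000
    if jaw is None: j=np.degrees(np.arctan2(A[1,1],A[0,1]))
    else: j=jaw
    j=np.radians(j); Y=np.array([np.cos(j),np.sin(j),0]); Z=np.array([0,0,-1.]); X=np.cross(Y,Z)
    B=np.stack([X,Y,Z],1); rv=R.from_matrix(A.T@B).as_rotvec()
    print('t',o['t'],'pos',o['tcp_pos'].round(1),'jaw',np.degrees(np.arctan2(A[1,1],A[0,1])).round(1),'q',o['q'].round(2),'w',o['width'].round(1),'F',o['ft_force'].round(1),'T',o['ft_torque'].round(2))
    print('shift',d.round(4),'rot',rv.round(4),'rows',np.linalg.norm(d)/.0625,np.linalg.norm(rv)/.186)
    return d,rv
E
python3 -c "
from h import *
plan(491,323,150,-8.2)"
```

```text
Traceback (most recent call last):
  File "h.py", line 20, in plan
    print('t',o['t'],'pos',o['tcp_pos'].round(1),'jaw',np.degrees(np.arctan2(A[1,1],A[0,1])).round(1),'q',o['q'].round(2),'w',o['width'].round(1),'F',o['ft_force'].round(1),'T',o['ft_torque'].round(2))
                                                                                                                              ^^^^^^^^^^^^^^^^
AttributeError: 'float' object has no attribute 'round'
```

```bash
sed -i "s/o\['width'\].round(1)/round(o['width'],1)/" h.py
python3 -c "
from h import *
plan(491,323,150,-8.2)"
```

```text
t 0.65 pos [266.7 592.8 250.3] jaw 65.8 q [-0.88  0.5  -0.43  1.55  0.22  1.14 -0.21] w 85.6 F [-0.2 -0.5  0.4] T [-0.04  0.04  0.07]
shift [-0.3153 -0.154   0.1003] rot [ 0.0000e+00 -1.0000e-04  1.2911e+00] rows 5.838982053126252 6.941538495072356
```

>>> carry_out(increments=[-0.045,-0.022,0.014,0,0,0.18,0,-0.09,-0.044,0.029,0,0,0.36,0,-0.135,-0.066,0.043,0,0,0.54,0,-0.18,-0.088,0.057,0,0,0.72,0,-0.225,-0.11,0.072,0,0,0.9,0,-0.27,-0.132,0.086,0,0,1.08,0,-0.315,-0.154,0.1,0,0,1.26,0,-0.315,-0.154,0.1,0,0,1.291,0], squeeze=30)

```text
t: 1.65
tcp_pos: [493.8, 317.3, 149.2]
eef_rot: [0.002, 0.759, 0.651, -0.001]
ft_force: [-1.0, -0.6, -0.0]
width: 85.6
```

```bash
python3 - <<'E'
from h import *
plan(491,323,60,-8.2)
o=sensors.get_obs(); im,d=cams.read_camera("wrist"); W=cloud("wrist",d,o); cv2.imwrite("pics/w1.png",im[:,:,::-1])
M=(W[...,2]>8)&(W[...,2]<30)&(W[...,0]>440)&(W[...,0]<545)&(W[...,1]>205)&(W[...,1]<510)
P=W[M]
for lo in range(220,500,20):
    Q=P[(P[:,1]>lo)&(P[:,1]<lo+20)]
    if len(Q): print(lo,len(Q),Q.mean(0).round(1),np.percentile(Q[:,0],[5,95]).round())
E
```

```text
t 1.65 pos [493.8 317.3 149.2] jaw -8.8 q [-0.57  0.47 -0.06  1.81  0.04  0.86 -0.81] w 85.6 F [-1.  -0.6 -0. ] T [ 0.04 -0.    0.03]
shift [ 0.0056 -0.0037  0.0892] rot [ 0.0008  0.0038 -0.0105] rows 1.4307410736164334 0.06009379189282128
220 177 [481.9 234.4  14.6] [472. 491.]
240 361 [484.1 250.4  14.7] [474. 494.]
260 391 [487.  270.1  14.4] [477. 497.]
280 410 [490.  290.   14.5] [480. 500.]
300 431 [493.2 310.1  14.6] [483. 503.]
320 499 [495.9 330.2  14.6] [485. 507.]
340 395 [499.5 349.8  13.1] [491. 507.]
360 338 [502.4 368.6  12.1] [495. 509.]
380 231 [506.3 390.1  10.8] [502. 511.]
400 397 [485.5 410.4  14.4] [444. 513.]
420 378 [494.2 429.6  13.7] [447. 517.]
440 300 [515.8 450.1  10.7] [511. 520.]
460 262 [518.6 468.5  10.9] [514. 523.]
```

View pics/w1.png

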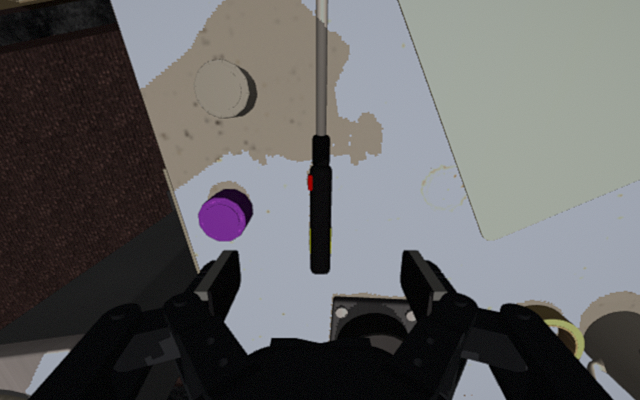

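The wrist view shows the lighter's body centred between the jaws (rows 137–272, column 320) and nothing else near the fingers. I'll go down and grasp it.

```bash
python3 -c "
from h import *
plan(494.5,321,23,-8.5)"
```

```text
t 1.7 pos [492.  320.6 149.8] jaw -8.6 q [-0.57  0.47 -0.07  1.81  0.04  0.86 -0.81] w 85.5 F [-0.3  0.3 -0.7] T [ 0.02  0.04 -0.03]
shift [0.0009 0.0024 0.1268] rot [-0.0002  0.0015 -0.0012] rows 2.028520223739483 0.01007652635809911
```

>>> carry_out(increments=[0.001,0.001,0.05,0,0,0,60,0.001,0.001,0.095,0,0,0,80,0.001,0.001,0.12,0,0,0,80,0.001,0.001,0.127,0,0,0,80,0.001,0.001,0.127,0,0,0,160,0.001,0.001,0.127,0,0,0,230,0.001,0.001,0.127,0,0,0,230,0.001,0.001,0.127,0,0,0,230], squeeze=35)

```text
t: 2.7
tcp_pos: [494.2, 322.4, 24.5]
eef_rot: [0.0, 0.758, 0.652, 0.001]
ft_force: [-0.5, 0.6, 7.4]
width: 21.1
```

```bash
python3 -c "
from h import *
plan(494.5,321,250,0)"
```

```text
t 2.7 pos [494.2 322.4  24.5] jaw -8.6 q [-0.58  0.66 -0.06  1.85  0.06  0.63 -0.82] w 21.1 F [-0.5  0.6  7.4] T [ 0.06  0.17 -0.01]
shift [-0.0011  0.0009 -0.2255] rot [ 0.0021 -0.0008 -0.1494] rows 3.6081952940728126 0.8034803683798526
```

>>> carry_out(increments=[0,0,-0.03,0,0,0,235,0,0,-0.08,0,0,0,235,0,0,-0.13,0,0,0,235,0,0,-0.18,0,0,0,235,0,0,-0.22,0,0,0,235,0,0,-0.225,0,0,0,235], squeeze=40)

```text
t: 3.45
tcp_pos: [495.4, 323.2, 253.5]
eef_rot: [0.001, 0.758, 0.652, 0.005]
ft_force: [-0.0, 0.5, -1.6]
width: 21.1
```

```bash
python3 - <<'E'
from h import *
im,d=cams.read_camera("side"); crop(im,180,60,500,300,2.5,"pics/s2.png")
plan(440,-325,250,-1.5)
o=sensors.get_obs(); im,d=cams.read_camera("wrist"); W=cloud("wrist",d,o); cv2.imwrite("pics/w2.png",im[:,:,::-1])
A=rq(o['eef_rot']); L=(W-o['tcp_pos'])@A
M=(abs(L[...,1])<40)&(L[...,2]>-10)&(L[...,2]<40)
P=L[M]; 
for lo in range(-120,240,20):
    Q=P[(P[:,0]>lo)&(P[:,0]<lo+20)]
    if len(Q): print(lo,len(Q),Q.mean(0).round(1))
print(A.round(3))
E
```

```text
t 3.5 pos [494.6 322.6 251.9] jaw -8.6 q [-0.57  0.36 -0.07  1.72  0.03  1.06 -0.8 ] w 20.9 F [ 0.9  0.1 -1. ] T [-0.01  0.    0.04]
shift [-6.485e-01  4.250e-02 -2.000e-04] rot [ 0.0053 -0.0034 -0.1234] rows 10.399010548491415 0.6640517170699061
-60 744 [-47.3   0.   10.2]
-40 1075 [-29.8  -0.1  10. ]
-20 1312 [-9.4  0.1  8.7]
0 2710 [ 9.4 -0.   5.7]
20 1209 [29.9  0.2 11.8]
40 1063 [48.8  0.2 12.7]
60 825 [70.2  0.3 13.9]
80 985 [90.3  0.2 14.1]
100 1117 [110.3   0.3  14. ]
120 126 [121.    0.4  14.3]
[[ 0.149  0.989  0.006]
 [ 0.989 -0.149  0.003]
 [ 0.004  0.005 -1.   ]]
```

View pics/s2.png

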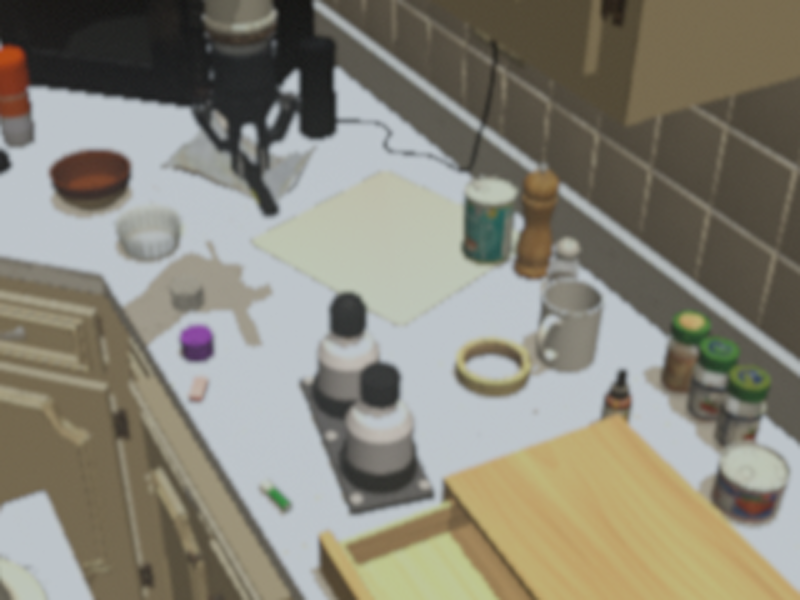

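View pics/w2.png

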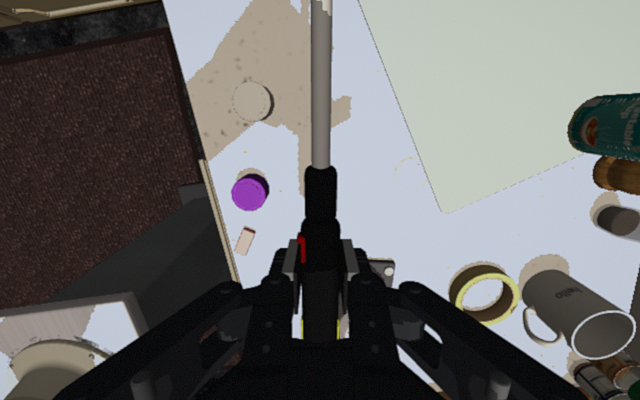

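The wrist view shows the lighter held straight and flat, its body between the pads (column 320). Next, carry it over the rack at z=250.

>>> carry_out(increments=[-0.03,0.006,0,0,0,-0.015,235,-0.075,0.015,0,0,0,-0.03,235,-0.12,0.024,0,0,0,-0.045,235,-0.165,0.033,0,0,0,-0.06,235,-0.21,0.042,0,0,0,-0.08,235,-0.255,0.051,0,0,0,-0.1,235,-0.295,0.059,0,0,0,-0.12,235,-0.317,0.063,0,0,0,-0.12,235])

```text
t: 4.55
tcp_pos: [507.3, -3.7, 247.6]
eef_rot: [-0.0, 0.719, 0.696, -0.0]
ft_force: [-0.2, 1.0, -0.7]
width: 20.9
```

```bash
python3 - <<'E'
from h import *
plan(443,-325,200,-1.8)
E
```

```text
t 4.55 pos [507.3  -3.7 247.6] jaw -1.9 q [-0.11  0.22  0.08  1.92 -0.02  1.   -0.06] w 20.9 F [-0.2  1.  -0.7] T [ 0.03 -0.    0.04]
shift [-0.3232 -0.0538  0.0476] rot [-0.0008 -0.     -0.0011] rows 5.296900014195061 0.007517826585630434
```

>>> carry_out(increments=[-0.04,-0.007,0,0,0,0,235,-0.085,-0.014,0,0,0,0,235,-0.13,-0.022,0,0,0,0,235,-0.175,-0.03,0,0,0,0,235,-0.22,-0.037,0.005,0,0,0,235,-0.265,-0.045,0.015,0,0,0,235,-0.305,-0.051,0.03,0,0,0,235,-0.323,-0.054,0.048,0,0,0,235])

```text
t: 5.55
tcp_pos: [440.3, -327.2, 197.3]
eef_rot: [-0.001, 0.72, 0.694, -0.001]
ft_force: [0.4, 0.4, -1.4]
width: 20.5
```

>>> carry_out(increments=[0,0,0,0,0,0,235])

```text
t: 5.68
tcp_pos: [437.4, -327.4, 194.2]
eef_rot: [-0.004, 0.721, 0.693, -0.003]
ft_force: [-0.1, 0.1, -1.0]
width: 20.5
```

```bash
python3 - <<'E'
from h import *
o=sensors.get_obs(); im,d=cams.read_camera("wrist"); W=cloud("wrist",d,o); cv2.imwrite("pics/w3.png",im[:,:,::-1])
im,d=cams.read_camera("side"); W2=cloud("side",d); crop(im,260,150,560,400,2.4,"pics/s3.png")
plan(443,-325,100,-1.8)
# profile of heights along x at several y, both cams
for nm,w in (("wrist",W),("side",W2)):
  for y0 in (-160,-190,-240,-400,-430):
    M=(abs(w[...,1]-y0)<6)&(w[...,0]>330)&(w[...,0]<560)&(w[...,2]<110); P=w[M]
    h=[]
    for x in range(340,540,8):
        Q=P[(P[:,0]>=x)&(P[:,0]<x+8)]; h.append(int(np.median(Q[:,2])) if len(Q) else None)
    print(nm,y0,h)
  M=(abs(w[...,0]-440)<15)&(w[...,1]<-80)&(w[...,1]>-500)&(w[...,2]<80); P=w[M]
  print([ (y,int(np.median(P[(P[:,1]>=y)&(P[:,1]<y+6),2]))) for y in range(-480,-80,6) if ((P[:,1]>=y)&(P[:,1]<y+6)).any()])
E
```

```text
t 5.775 pos [ 439.3 -326.2  195.9] jaw -2.1 q [ 0.36  0.36  0.28  1.88 -0.12  0.93  0.66] w 20.7 F [ 0.3  0.6 -0.9] T [ 0.02 -0.09 -0.03]
shift [0.0011 0.0043 0.0958] rot [-0.0072 -0.0017 -0.0052] rows 1.5348641537052006 0.04862312034553581
wrist -160 [None, None, None, None, None, 36, 21, 21, 21, 21, 21, 21, None, None, 21, 21, 21, 21, 21, 21, 21, 21, 21, 21, None]
wrist -190 [None, None, None, 71, 71, 59, 21, 21, 21, 21, 21, 21, None, None, 21, 21, 21, 21, 21, 21, 21, 76, 83, 84, 84]
wrist -240 [None, None, 69, 71, 71, 51, 21, 21, 21, 21, 21, 21, None, 21, 21, 21, 21, 21, 21, 21, 21, 78, 83, 84, 84]
wrist -400 [None, None, 71, 71, 62, 27, 21, 20, None, None, None, None, None, None, None, None, 21, 21, 21, 21, 22, 83, 83, 84, 84]
wrist -430 [None, None, None, None, None, None, None, None, None, None, None, None, None, None, None, None, None, None, 21, 21, 21, 21, 21, None, None]
[(-456, 62), (-450, 54), (-372, 21), (-366, 21), (-360, 21), (-354, 20), (-348, 21), (-342, 21), (-318, 21), (-312, 21), (-306, 21), (-300, 21), (-294, 21), (-288, 21), (-282, 21), (-276, 21), (-270, 21), (-
[... 836 characters left out ...]
4, 0), (-468, 0), (-462, 0), (-456, 32), (-450, 42), (-444, -1), (-432, 23), (-426, 21), (-420, 21), (-414, 21), (-408, 23), (-402, 21), (-396, 21), (-390, 21), (-384, 22), (-378, 22), (-372, 22), (-366, 22), (-360, 23), (-354, 23), (-348, 22), (-342, 22), (-336, 23), (-330, 22), (-324, 22), (-318, 22), (-312, 22), (-306, 22), (-300, 22), (-294, 21), (-288, 22), (-282, 22), (-276, 22), (-270, 22), (-264, 23), (-258, 23), (-252, 22), (-246, 23), (-240, 22), (-234, 23), (-228, 22), (-222, 22), (-216, 22), (-210, 22), (-204, 23), (-198, 22), (-192, 22), (-186, 22), (-180, 22), (-174, 21), (-168, 22), (-162, 22), (-156, 22), (-150, 22), (-144, 23), (-138, 22), (-132, 39), (-126, 54), (-120, 58)]
```

View pics/w3.png

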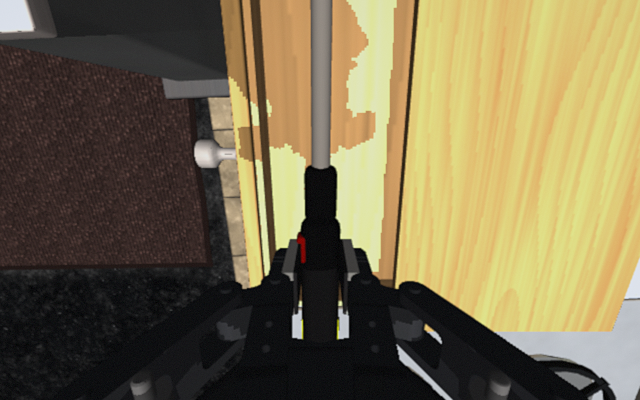

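View pics/s3.png

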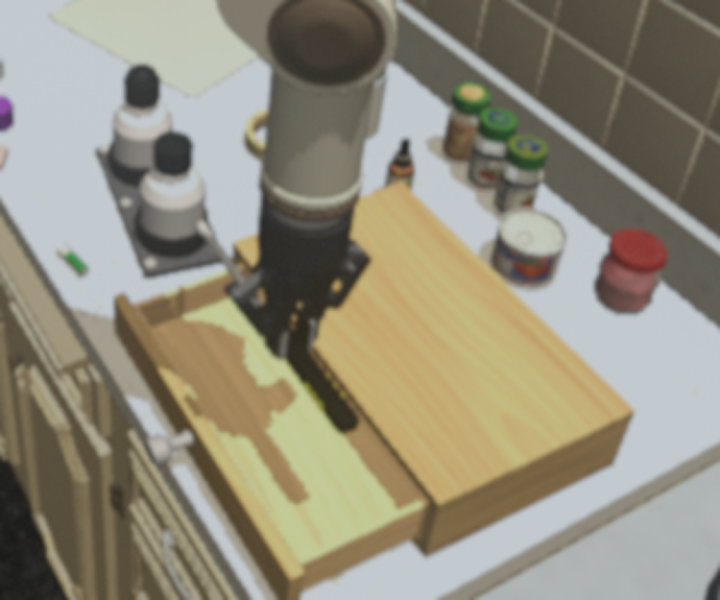

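The wrist picture shows the drawer opening between columns ~265 and ~395, with the lighter along its middle. The drawer interior runs x 381–504, y −448…−130, floor at z 22. Lowering now.

>>> carry_out(increments=[0,0.003,0.02,-0.007,-0.002,0,235,-0.001,0.004,0.05,-0.007,-0.002,0,235,-0.001,0.004,0.08,-0.007,-0.002,0,235,-0.001,0.004,0.105,-0.007,-0.002,0,235,-0.001,0.004,0.125,-0.007,-0.002,0,235,-0.001,0.004,0.138,-0.007,-0.002,0,235,-0.001,0.004,0.14,-0.007,-0.002,0,235,-0.001,0.004,0.14,-0.007,-0.002,0,235])

```text
t: 6.78
tcp_pos: [442.9, -327.0, 56.4]
eef_rot: [0.0, 0.72, 0.694, 0.0]
ft_force: [0.2, 0.0, -0.7]
width: 21.1
```

```bash
python3 - <<'E'
from h import *
plan(443,-327,48,-1.8)
im,d=cams.read_camera("wrist"); cv2.imwrite("pics/w4.png",im[:,:,::-1])
plan(443,-327,48,-1.8)
E
```

```text
t 6.775 pos [ 442.9 -327.    56.4] jaw -2.1 q [ 0.41  0.57  0.22  1.95 -0.2   0.64  0.72] w 21.1 F [ 0.2  0.  -0.7] T [-0.   -0.03 -0.02]
shift [0.     0.0001 0.0084] rot [ 0.0007  0.0006 -0.0047] rows 0.1351828219503826 0.026022709552283193
t 6.825 pos [ 443.  -327.3   56.7] jaw -2.1 q [ 0.41  0.57  0.22  1.95 -0.2   0.64  0.72] w 21.0 F [ 0.1 -0.  -0.3] T [-0.05  0.06 -0.05]
shift [0.0003 0.     0.0087] rot [ 0.0011  0.0009 -0.005 ] rows 0.1385416020739664 0.02774488326284164
```

View pics/w4.png

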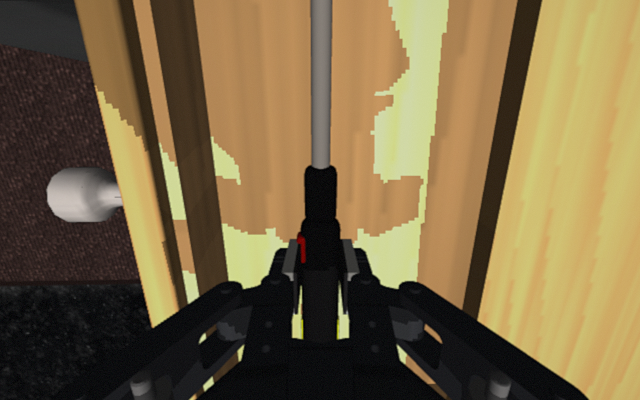

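>>> carry_out(increments=[0,0,0.005,0,0,0,235,0,0,0.0095,0,0,0,235,0,0,0.0095,0,0,0,235])

```text
t: 7.2
tcp_pos: [442.7, -327.1, 46.8]
eef_rot: [0.0, 0.72, 0.694, -0.0]
ft_force: [-0.3, -0.8, -0.8]
width: 20.9
```

>>> carry_out(increments=[0,0,0.001,0,0,0,235,0,0,0.001,0,0,0,150,0,0,0.001,0,0,0,125,0,0,0.001,0,0,0,125,0,0,-0.01,0,0,0,125,0,0,-0.04,0,0,0,125,0,0,-0.09,0,0,0,125,0,0,-0.14,0,0,0,125])

```text
t: 8.2
tcp_pos: [442.3, -326.9, 188.7]
eef_rot: [0.0, 0.72, 0.694, -0.0]
ft_force: [1.0, -0.3, -0.9]
width: 43.3
```

```bash
python3 - <<'E'
from h import *
o=sensors.get_obs(); im,d=cams.read_camera("wrist"); W=cloud("wrist",d,o); cv2.imwrite("pics/w5.png",im[:,:,::-1])
im,d=cams.read_camera("side"); W=cloud("side",d); crop(im,260,150,560,400,2.4,"pics/s5.png")
for n in ["flat_cap","dome_cap"]:
  for r in models.trace("side",n)[:4]: print(n,r['p'],r['extent'],np.nanmedian(W[r['mask']],0))
plan(498,0,250,0)
E
```

```text
flat_cap 0.77 [323.3, 202.8, 340.8, 221.3] [493.56006754  -8.98490085 150.61118973]
flat_cap 0.71 [252.1, 189.6, 264.5, 207.0] [395.61064469 300.79228672  28.85777787]
flat_cap 0.65 [251.1, 170.0, 261.6, 184.7] [426.89998144 416.02380734  25.60075801]
dome_cap 0.83 [314.7, 176.6, 326.2, 193.8] [518.88823634 113.40036956 151.17720872]
dome_cap 0.32 [340.0, 281.2, 406.9, 372.3] [ 441.1424007  -339.40325264   36.20675022]
t 8.4 pos [ 443.4 -327.5  188.6] jaw -2.1 q [ 0.36  0.37  0.28  1.88 -0.13  0.9   0.66] w 43.3 F [ 0.5 -0.4 -1.4] T [0.04 0.01 0.01]
shift [ 0.3291  0.0429 -0.0619] rot [ 0.0036  0.002  -0.0364] rows 5.401912977916879 0.19713720818848715
```

View pics/w5.png

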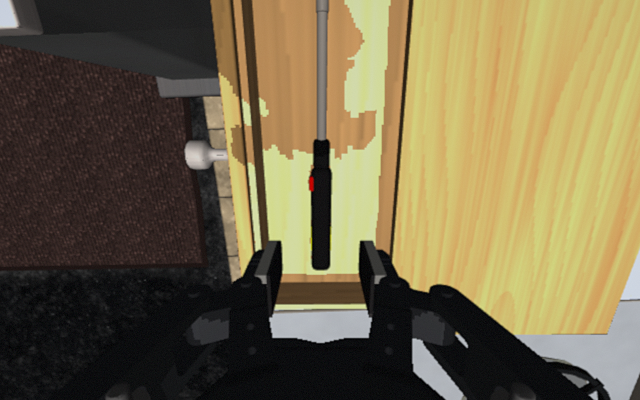

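View pics/s5.png

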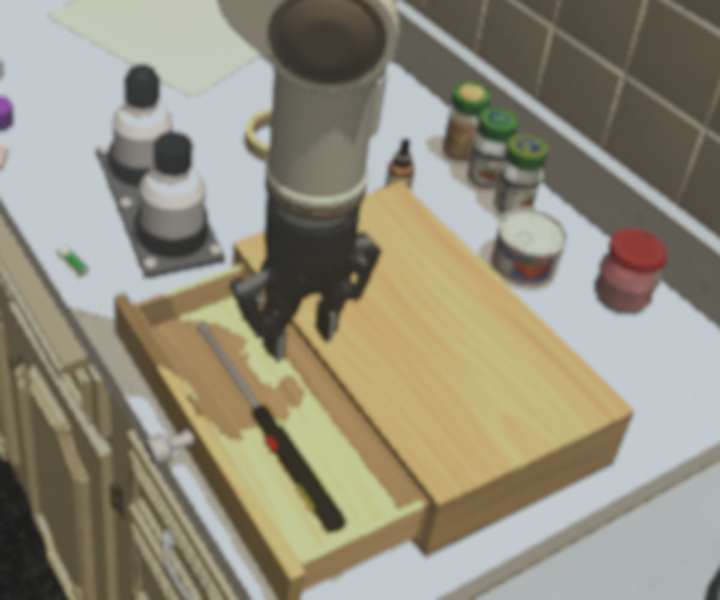

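The lighter lies flat in the drawer, fully inside: wrist picture rows 0–268 at column 320, and it also shows in the side view. Now to the flat cap.

>>> carry_out(increments=[0,0,-0.045,0,0,0,60,0.045,0.006,-0.062,0,0,-0.01,0,0.095,0.012,-0.062,0,0,-0.02,0,0.145,0.019,-0.062,0,0,-0.03,0,0.195,0.026,-0.062,0,0,-0.036,0,0.245,0.033,-0.062,0,0,-0.036,0,0.29,0.038,-0.062,0,0,-0.036,0,0.327,0.043,-0.062,0,0,-0.036,0])

```text
t: 9.4
tcp_pos: [497.0, 0.0, 248.7]
eef_rot: [0.001, 0.707, 0.707, -0.0]
ft_force: [0.9, 0.1, -0.8]
width: 85.3
```

>>> carry_out(increments=[0,0,0,0,0,0,0,0,0,0,0,0,0,0])

```text
t: 9.65
tcp_pos: [496.0, -0.6, 247.5]
eef_rot: [0.0, 0.707, 0.707, -0.002]
ft_force: [0.6, -0.7, 1.6]
width: 85.4
```

```bash
python3 - <<'E'
from h import *
plan(500,0,250,0)
o=sensors.get_obs(); im,d=cams.read_camera("wrist"); W=cloud("wrist",d,o); cv2.imwrite("pics/w6.png",im[:,:,::-1]); np.savez("w6.npz",im=im,W=W,d=d)
o2=sensors.get_obs(); print(o['tcp_pos'],o2['tcp_pos'])
M=(W[...,2]>146)&(W[...,2]<158)&(abs(W[...,0]-500)<40)&(abs(W[...,1])<40)
P=W[M]; print(len(P),P.mean(0),cv2.minEnclosingCircle(P[:,:2].astype(np.float32)),np.percentile(P[:,2],[5,50,95]))
ys,xs=np.nonzero(M); print(xs.min(),xs.max(),ys.min(),ys.max())
crop(im,xs.min()-30,ys.min()-30,xs.max()+30,ys.max()+30,4,"pics/w6c.png")
E
```

```text
t 9.65 pos [496.   -0.6 247.5] jaw 0.1 q [-0.13  0.2   0.08  1.95 -0.02  1.   -0.04] w 85.4 F [ 0.6 -0.7  1.6] T [-0.04 -0.03  0.01]
shift [ 0.0006  0.004  -0.0025] rot [-0.0021  0.0026  0.0011] rows 0.0760622467688168 0.018715071642188275
[495.98981932  -0.5726724  247.51203469] [496.20907295  -1.29352454 247.81695667]
2114 [ 4.99844606e+02 -2.26480523e-01  1.51638486e+02] ((499.92041015625, -1.340085506439209), 22.401254653930664) [150.274151   151.7235628  152.94759907]
299 351 181 232
```

View pics/w6.png

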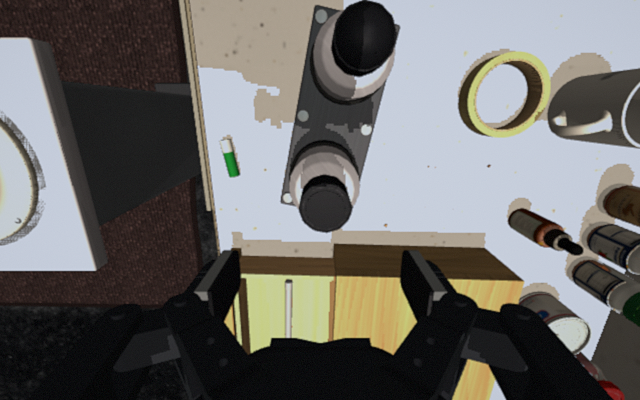

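View pics/w6c.png

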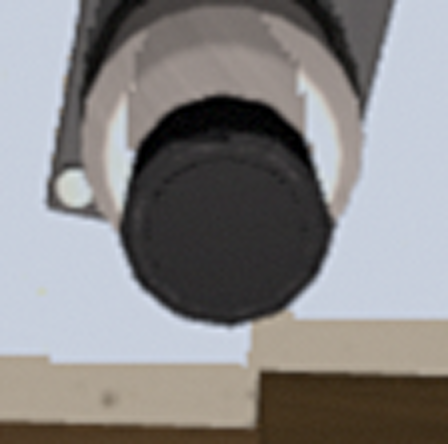

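```bash
python3 - <<'E'
from h import *
z=np.load("w6.npz"); im=z['im']; m=cams.camera_model("wrist"); o=sensors.get_obs()
# intersect pixel rays with plane z=151.7
A=rq(o['eef_rot']); T=m['T_tool_cam']; eye=T[:3,3]@A.T+o['tcp_pos']
def px2w(u,v):
    r=np.stack([(u-m['cx'])/m['fx'],-(v-m['cy'])/m['fy'],-np.ones_like(u)],-1)@T[:3,:3].T@A.T
    s=(151.7-eye[2])/r[...,2]; return eye+r*s[...,None]
# world->px radial sampling
c=np.array([499.9,-0.8])
def w2px(P):
    L=(P-o['tcp_pos'])@A; Lc=(L-T[:3,3])@T[:3,:3]
    return m['cx']+m['fx']*Lc[...,0]/-Lc[...,2], m['cy']-m['fy']*Lc[...,1]/-Lc[...,2]
g=im.max(2).astype(np.float32)
for it in range(4):
    th=np.radians(np.arange(0,360,1)); rr=np.arange(15,30,.1)
    P=np.zeros((360,len(rr),3)); P[...,0]=c[0]+np.cos(th)[:,None]*rr; P[...,1]=c[1]+np.sin(th)[:,None]*rr; P[...,2]=151.7
    u,v=w2px(P); G=cv2.remap(g,u.astype(np.float32),v.astype(np.float32),cv2.INTER_CUBIC)
    b=np.array([rr[np.argmax(G[i]>75)] if (G[i]>75).any() else np.nan for i in range(360)])
    ok=(b>18)&(b<27)&(~np.isnan(b))
    ok&=~((th>np.radians(20))&(th<np.radians(160)))
    best=None
    t=th[ok]; X=np.stack([np.ones_like(t),np.cos(t),np.sin(t),np.cos(12*t),np.sin(12*t)],1)
    co=np.linalg.lstsq(X,b[ok],rcond=None)[0]; c=c+co[1:3]
    print(co,c,'vertex angle mod30',np.degrees(np.arctan2(co[4],co[3]))/12)
for i in range(160,380,4): print(i%360,b[i%360].round(1),end='; ')
E
```

```text
[21.71006596  0.0594567  -0.76402806  0.20965996  0.09480186] [499.9594567   -1.56402806] vertex angle mod30 2.0275864447130707
[2.17375397e+01 5.12923056e-03 2.95265939e-02 2.31932418e-01
 1.00434671e-01] [499.96458593  -1.53450147] vertex angle mod30 1.9511885169678094
[2.17365984e+01 7.70993895e-04 8.90387309e-03 2.32565558e-01
 1.04529151e-01] [499.96535693  -1.5255976 ] vertex angle mod30 2.0168382437491346
[ 2.17382757e+01  2.31604251e-03 -1.55035460e-03  2.31741360e-01
  1.02467745e-01] [499.96767297  -1.52714795] vertex angle mod30 1.9877750886850878
160 21.6; 164 21.5; 168 21.5; 172 21.6; 176 21.9; 180 22.2; 184 22.0; 188 21.9; 192 21.7; 196 21.5; 200 21.6; 204 21.5; 208 21.9; 212 21.9; 216 22.0; 220 21.8; 224 21.6; 228 21.5; 232 21.7; 236 21.7; 240 21.9; 244 21.8; 248 21.8; 252 21.8; 256 21.5; 260 21.5; 264 21.7; 268 21.7; 272 22.0; 276 21.9; 280 21.6; 284 21.6; 288 21.7; 292 21.7; 296 21.9; 300 22.1; 304 22.1; 308 21.8; 312 21.6; 316 21.5; 320 21.5; 324 21.5; 328 21.7; 332 21.8; 336 21.7; 340 21.6; 344 21.8; 348 21.8; 352 21.8; 356 22.0; 0 22.3; 4 22.3; 8 21.7; 12 21.5; 16 21.1;
```

Cap axis at (500,−1), flat normals at about −14° (mod 30). Aligning the jaws with those and descending to z≈142.

```bash
python3 - <<'E'
from h import *
plan(500,-1.2,142,-14)
E
```

```text
t 9.7 pos [496.2  -1.3 247.8] jaw -0.0 q [-0.12  0.2   0.08  1.95 -0.02  1.   -0.04] w 85.3 F [ 0.2 -0.3 -0.1] T [-0.    0.02  0.  ]
shift [0.0004 0.0039 0.1058] rot [-0.001   0.0028  0.244 ] rows 1.69415810874129 1.3116949281981825
```

>>> carry_out(increments=[0,0.004,0.01,-0.001,0.003,0.12,0,0,0.004,0.03,-0.001,0.003,0.244,0,0,0.004,0.055,-0.001,0.003,0.244,0,0,0.004,0.08,-0.001,0.003,0.244,0,0,0.004,0.1,-0.001,0.003,0.244,0,0,0.004,0.106,-0.001,0.003,0.244,40,0,0.004,0.106,-0.001,0.003,0.244,60,0,0.004,0.106,-0.001,0.003,0.244,60], squeeze=20)

```text
t: 10.7
tcp_pos: [500.7, -1.9, 142.6]
eef_rot: [0.0, 0.788, 0.615, 0.001]
ft_force: [0.3, 0.0, -0.1]
width: 65.4
```

```bash
python3 - <<'E'
from h import *
plan(500,-1.2,142,-14)
im,d=cams.read_camera("wrist"); cv2.imwrite("pics/w7.png",im[:,:,::-1])
E
```

```text
t 10.7 pos [500.7  -1.9 142.6] jaw -14.0 q [-0.14  0.35  0.1   2.03 -0.05  0.76 -0.25] w 65.4 F [ 0.3  0.  -0.1] T [ 0.   -0.03  0.01]
shift [ 0.0005 -0.0009  0.0006] rot [ 0.0013 -0.0006 -0.0007] rows 0.01914566513403514 0.008683890017062507
```

View pics/w7.png

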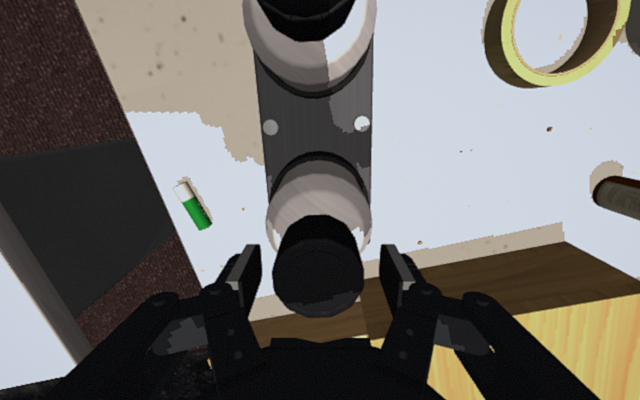

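The cap (columns 273–363) is centred between the fingers. Closing gently.

>>> carry_out(increments=[0,0,0,0,0,0,90,0,0,0,0,0,0,120,0,0,0,0,0,0,150,0,0,0,0,0,0,170,0,0,0,0,0,0,170], squeeze=25)

```text
t: 11.38
tcp_pos: [501.1, -1.8, 143.2]
eef_rot: [0.001, 0.788, 0.616, 0.001]
ft_force: [-1.4, -0.4, 6.2]
width: 43.7
```

```bash
python3 - <<'E'
from h import *
plan(500,-1.2,142,-14)
E
```

```text
t 11.375 pos [501.1  -1.8 143.2] jaw -14.0 q [-0.14  0.35  0.1   2.03 -0.05  0.76 -0.25] w 43.7 F [-1.4 -0.4  6.2] T [-0.01  0.34 -0.01]
shift [ 0.0003 -0.0012  0.0012] rot [ 0.0022 -0.0009 -0.0004] rows 0.028022916576512305 0.013107632545955069
```

>>> carry_out(increments=[0,0,0,0,0,-0.04,170,0,0,0,0,0,-0.08,170,0,0,0,0,0,-0.08,170])

```text
t: 11.75
tcp_pos: [501.2, -1.5, 143.3]
eef_rot: [0.001, 0.763, 0.647, 0.001]
ft_force: [-0.2, 0.8, 1.6]
width: 43.7
```

```bash
python3 - <<'E'
from h import *
plan(500,-1.2,142,-14)
E
```

```text
t 11.75 pos [501.2  -1.5 143.3] jaw -9.4 q [-0.12  0.35  0.08  2.03 -0.04  0.76 -0.18] w 43.7 F [-0.2  0.8  1.6] T [ 0.23  0.04 -0.03]
shift [ 0.0001 -0.0012  0.0013] rot [ 0.0023 -0.0011  0.0806] rows 0.028004401067696916 0.433331658894736
```

>>> carry_out(increments=[0,0,0,0,0,-0.04,170,0,0,0,0,0,-0.08,170,0,0,0,0,0,-0.08,170])

```text
t: 12.12
tcp_pos: [501.2, -1.4, 143.3]
eef_rot: [0.001, 0.736, 0.677, 0.001]
ft_force: [0.5, 1.2, 2.6]
width: 43.8
```

```bash
python3 - <<'E'
from h import *
plan(500,-1.2,142,-14)
E
```

```text
t 12.125 pos [501.2  -1.4 143.3] jaw -4.8 q [-0.11  0.35  0.07  2.03 -0.03  0.76 -0.1 ] w 43.8 F [0.5 1.2 2.6] T [0.2  0.03 0.01]
shift [ 0.0001 -0.0013  0.0013] rot [ 0.0025 -0.0012  0.1612] rows 0.028790584891920105 0.8669356031765083
```

>>> carry_out(increments=[0,0,0,0,0,-0.04,170,0,0,0,0,0,-0.08,170,0,0,0,0,0,-0.08,170])

```text
t: 12.5
tcp_pos: [501.3, -1.4, 143.3]
eef_rot: [0.001, 0.708, 0.706, 0.001]
ft_force: [-0.6, 2.1, 2.4]
width: 43.4
```

```bash
python3 - <<'E'
from h import *
plan(500,-1.2,142,-14)
E
```

```text
t 12.5 pos [501.3  -1.4 143.3] jaw -0.1 q [-0.09  0.35  0.05  2.03 -0.03  0.77 -0.03] w 43.4 F [-0.6  2.1  2.4] T [0.23 0.02 0.02]
shift [ 0.0002 -0.0013  0.0013] rot [ 0.0026 -0.0012  0.2419] rows 0.029163458334253826 1.3007172381231535
```

>>> carry_out(increments=[0,0,0,0,0,-0.04,170,0,0,0,0,0,-0.08,170,0,0,0,0,0,-0.08,170])

```text
t: 12.88
tcp_pos: [501.3, -1.5, 143.3]
eef_rot: [0.001, 0.679, 0.734, 0.001]
ft_force: [-0.2, 0.9, 1.9]
width: 43.4
```

```bash
python3 - <<'E'
from h import *
plan(500,-1.2,142,-14)
E
```

```text
t 12.875 pos [501.3  -1.5 143.3] jaw 4.5 q [-0.08  0.35  0.03  2.03 -0.02  0.77  0.04] w 43.4 F [-0.2  0.9  1.9] T [0.22 0.01 0.  ]
shift [ 0.0004 -0.0012  0.0013] rot [ 0.0026 -0.0011  0.3226] rows 0.02897271167221187 1.734444554463729
```

>>> carry_out(increments=[0,0,0,0,0,-0.04,170,0,0,0,0,0,-0.08,170,0,0,0,0,0,-0.12,170,0,0,0,0,0,-0.12,170])

```text
t: 13.38
tcp_pos: [501.2, -1.6, 143.3]
eef_rot: [0.001, 0.633, 0.774, 0.001]
ft_force: [0.3, 1.0, 2.0]
width: 43.1
```

```bash
python3 - <<'E'
from h import *
plan(500,-1.2,142,-14)
im,d=cams.read_camera("wrist"); cv2.imwrite("pics/w8.png",im[:,:,::-1])
E
```

```text
t 13.375 pos [501.2  -1.6 143.3] jaw 11.4 q [-0.06  0.35  0.01  2.03 -0.01  0.77  0.15] w 43.1 F [0.3 1.  2. ] T [0.24 0.02 0.  ]
shift [ 0.0006 -0.0011  0.0013] rot [ 0.0026 -0.001   0.4431] rows 0.02898505462400547 2.3825249700797286
```

View pics/w8.png

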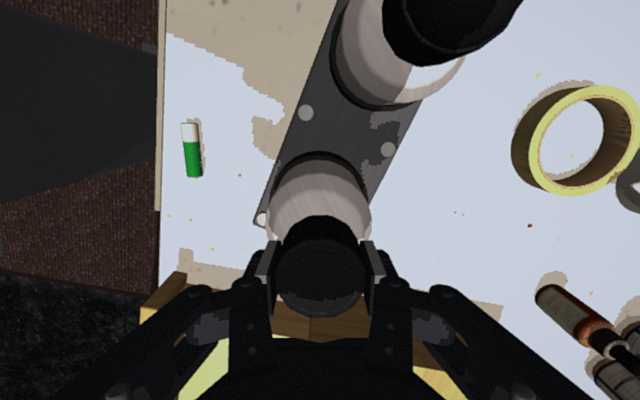

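It has gone 0.44 rad, past the hard stop's 0.35, with no torque, so the thread is ordinary. I'll carry on to about 1.4 rad.

>>> carry_out(increments=[0,0,0,0,0,-0.06,170,0,0,0,0,0,-0.12,170,0,0,0,0,0,-0.18,170,0,0,0,0,0,-0.24,170,0,0,0,0,0,-0.3,170,0,0,0,0,0,-0.36,170,0,0,0,0,0,-0.42,170,0,0,0,0,0,-0.48,170])

```text
t: 14.42
tcp_pos: [501.2, -1.6, 143.2]
eef_rot: [0.001, 0.431, 0.902, 0.001]
ft_force: [-0.0, 0.6, 2.4]
width: 43.6
```

```bash
python3 - <<'E'
from h import *
plan(501,-1.5,142,-14)
E
```

```text
t 14.425 pos [501.2  -1.6 143.2] jaw 38.9 q [ 0.03  0.35 -0.09  2.02  0.04  0.77  0.59] w 43.6 F [-0.   0.6  2.4] T [ 0.28  0.04 -0.01]
shift [ 0.0002 -0.0001  0.0012] rot [ 2.700e-03 -3.000e-04  9.241e-01] rows 0.020102271866994346 4.968434711103246
```

>>> carry_out(increments=[0,0,0,0,0,-0.06,170,0,0,0,0,0,-0.12,170,0,0,0,0,0,-0.18,170,0,0,0,0,0,-0.24,170,0,0,0,0,0,-0.3,170,0,0,0,0,0,-0.36,170,0,0,0,0,0,-0.42,170,0,0,0,0,0,-0.48,170])

```text
t: 15.42
tcp_pos: [501.1, -1.6, 143.3]
eef_rot: [0.001, 0.203, 0.979, 0.001]
ft_force: [0.3, 1.3, 2.5]
width: 43.6
```

```bash
python3 - <<'E'
from h import *
plan(501,-1.5,142,-14)
im,d=cams.read_camera("wrist"); cv2.imwrite("pics/w9.png",im[:,:,::-1])
E
```

```text
t 15.425 pos [501.1  -1.6 143.3] jaw 66.5 q [ 0.11  0.36 -0.19  2.02  0.09  0.77  1.03] w 43.6 F [0.3 1.3 2.5] T [0.2  0.09 0.01]
shift [0.0001 0.0001 0.0013] rot [2.7000e-03 4.0000e-04 1.4058e+00] rows 0.020430593043412704 7.5580555639895195
```

View pics/w9.png

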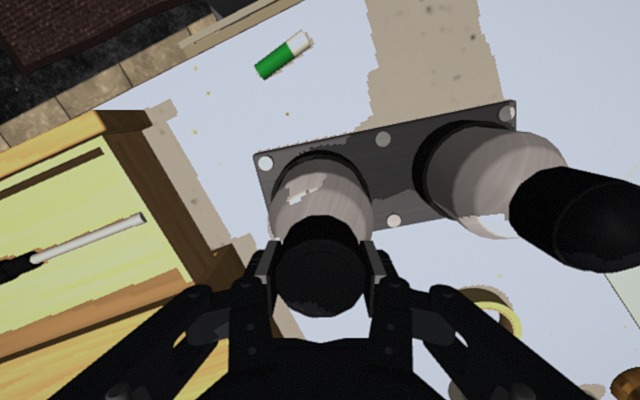

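>>> carry_out(increments=[0,0,-0.002,0,0,0,175,0,0,-0.004,0,0,0,175,0,0,-0.006,0,0,0,175,0,0,-0.006,0,0,0,175], squeeze=28)

```text
t: 15.98
tcp_pos: [501.2, -1.7, 149.4]
eef_rot: [0.001, 0.202, 0.979, 0.001]
ft_force: [1.3, -0.4, -0.2]
width: 43.3
```

```bash
python3 - <<'E'
from h import *
plan(501,-1.5,142,-14)
E
```

```text
t 15.975 pos [501.2  -1.7 149.4] jaw 66.7 q [ 0.11  0.35 -0.19  2.02  0.09  0.79  1.03] w 43.3 F [ 1.3 -0.4 -0.2] T [ 0.03 -0.03  0.  ]
shift [0.0002 0.0001 0.0074] rot [2.9000e-03 6.0000e-04 1.4078e+00] rows 0.11883364975854245 7.5686252434650765
```

It's free: no resistance. Lifting about 95 mm and holding.

>>> carry_out(increments=[0,0,-0.01,0,0,0,180,0,0,-0.025,0,0,0,180,0,0,-0.04,0,0,0,180,0,0,-0.055,0,0,0,180,0,0,-0.07,0,0,0,180,0,0,-0.085,0,0,0,180,0,0,-0.09,0,0,0,180,0,0,-0.09,0,0,0,180], squeeze=35)

```text
t: 16.98
tcp_pos: [501.1, -1.7, 239.7]
eef_rot: [0.001, 0.202, 0.979, 0.001]
ft_force: [0.6, -0.7, -0.3]
width: 43.3
```

>>> carry_out(increments=[0,0,0,0,0,0,180,0,0,0,0,0,0,180,0,0,0,0,0,0,180])

```text
t: 17.35
tcp_pos: [500.8, -1.8, 239.3]
eef_rot: [0.001, 0.202, 0.979, 0.001]
ft_force: [-1.0, -0.9, -0.6]
width: 43.1
```

```bash
python3 - <<'E'
from h import *
plan(501,-1.5,142,-14)
im,d=cams.read_camera("wrist"); cv2.imwrite("pics/w10.png",im[:,:,::-1])
im,d=cams.read_camera("side"); crop(im,220,100,460,280,3.2,"pics/s10.png")
im,d=cams.read_camera("scene"); crop(im,240,100,440,260,4,"pics/c10.png")
plan(501,-1.5,142,-14)
E
```

```text
t 17.35 pos [500.8  -1.8 239.3] jaw 66.7 q [ 0.13  0.22 -0.2   1.94  0.05  0.98  1.06] w 43.1 F [-1.  -0.9 -0.6] T [-0.01 -0.03 -0.01]
shift [0.0001 0.0002 0.0973] rot [2.6000e-03 4.0000e-04 1.4078e+00] rows 1.5564174070952905 7.568775190663401
t 17.5 pos [501.   -1.7 239.5] jaw 66.7 q [ 0.13  0.22 -0.2   1.94  0.05  0.98  1.06] w 43.2 F [ 0.5  0.4 -1.1] T [0.   0.06 0.04]
shift [0.0003 0.0001 0.0975] rot [3.1000e-03 7.0000e-04 1.4078e+00] rows 1.5604744878176393 7.569020114183713
```

View pics/w10.png

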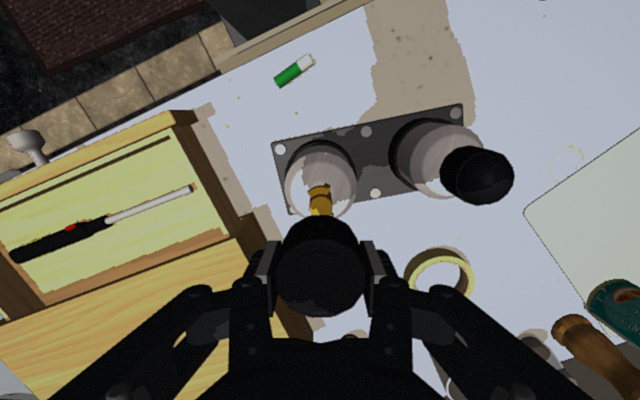

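View pics/s10.png

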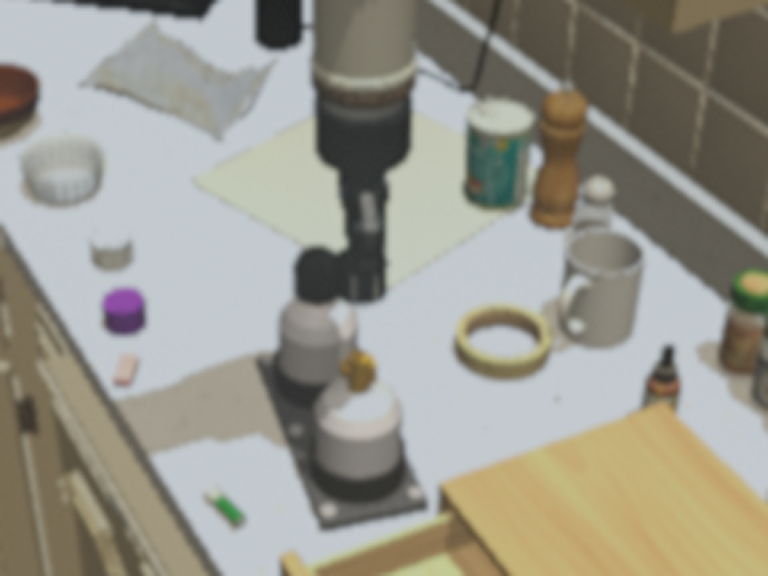

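View pics/c10.png

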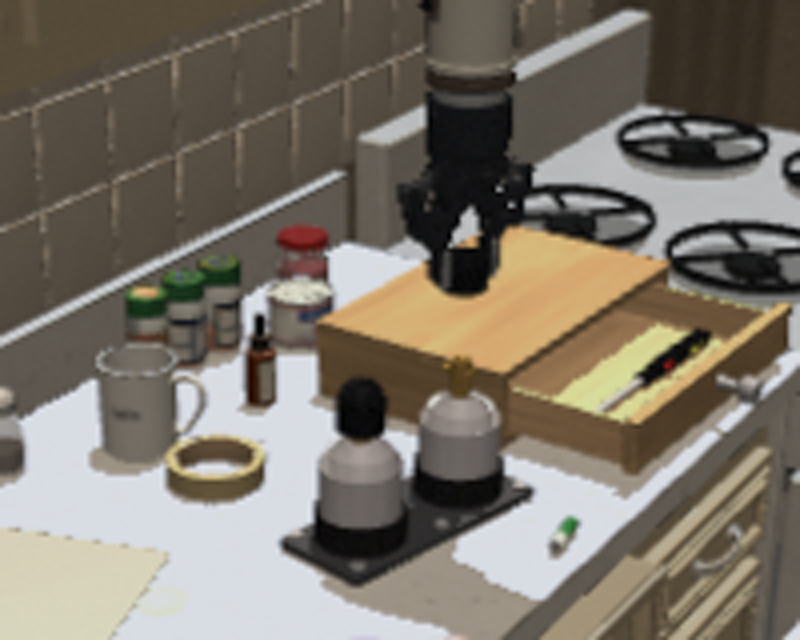

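The cap is off and held upright (scene crop ~(465,270)). The brass valve is bared at (460,375), the domed cap is still on at (360,408), and the lighter lies in the drawer at (655,370). Handing in.

```bash
python3 -c "
from cell import robot
print(robot.hand_in())"
```

```text
the job is handed in; nothing more can be done
None
```

The lighter is flat in the drawer and released. The flat-topped cap is off and held upright in the gripper, about 96 mm above where it was seated. I handed in at about 17.5 s of the 61 s allowed.

- **Lighter:** gripped across its body, carried over the rack and lowered to about 1–2 mm above the drawer floor before letting go. Pictures from all three cameras show it lying inside the drawer.
- **Cap:** I felt gently anticlockwise first. It turned freely past 0.35 rad with almost no torque, so the thread is ordinary. I turned it 1.4 rad in all, felt no resistance on a 6 mm test lift, then lifted it straight up.
- **Last checks:**
  - **Grip and stillness:** the gripper was steady at 43 mm across the cap.
  - **Cylinders:** twist torque stayed within about 0.04 N m, far below what would turn a cylinder. I did not measure the cylinder angles directly.
  - **Rest of the worktop:** the bared brass valve is visible, the domed cap is on its cylinder, and nothing else looks moved.

No check failed or disagreed.

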